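# Roll the lens-cap caddy to its blue parking mark

## Task

Take the little red wheeled caddy by its black handle and push it forwards, castors end first, until both swivel castors trail straight behind their pivots, well before you get to the mark. Then steer it, always rolling on the table and never lifted or tipped, on to the blue parking mark (not the yellow one), leave it centred and lengthwise square on the mark, and let go.

Things in the scene. Friction and masses are not known exactly. Their poses are not given: they have to be found in the camera images.
- caddy_grip (a point): Centre of the red caddy's black handle bar, 100 mm above the table, over the deck's middle. x: forward (castor end), z up. Bar 70 mm along x, 16 thick, 18 tall on a 14 mm post; its rubber bush gives 8 mm up/down (0.3 N/mm), 6 degrees of lean. Deck 170 x 120 mm, top 44 mm up, rims and castor pointers to 58 mm. Rear wheels (55 mm behind middle) do not swivel. About 0.6 kg, rolls easily.
- castor_left (a joint): Swivel angle (rad) of the front left castor, pivot 52 mm ahead and 40 mm left of the caddy's middle: 0 = wheel trails straight behind its pivot, positive anticlockwise from above. 26 mm wheel, 14 mm trail: 60 to 80 mm of straight forward rolling swings it straight. An orange pointer above the deck points the way the wheel trails.
- castor_right (a joint): The same for the front right castor, pivot 40 mm right of the caddy's middle.
- mark: Blue parking mark: flat printed film on the table (under 2 mm, nothing to bump over), 180 x 130 mm, blue border, white inside, blue line along the middle. Origin at its centre; x runs along its length, the way the caddy is to face when parked (roughly to the robot's left). The yellow mark of the same shape near it is not the one.
Mind the look-alikes: they are no part of the job. What is shaped like the part that bears caddy_grip but pink is not meant.

How it is judged:
By the outcome, as a careful person would: the job done as asked, in the order asked, and still so for the second after the job is handed in, with the robot touching nothing.
It also fails if it takes over 48 s, if anything falls off the work surface, if the arm or the gripper's body presses on something with over 40 N, if the wrist force passes 120 N, or if a joint passes its speed limit or range.

## Robot

A 6-joint arm with a two-finger parallel gripper is mounted at the origin on the work surface. World frame = base frame: x ahead of the robot, y to its left, z up, the work surface at z = 0. Lengths are in m, angles in rad, forces in N, time in s.
With the tool pointing down it reaches from about 0.35 to 0.925 m from the base axis. Payload 6.4 kg.
Tool frame: the origin (TCP) lies at the very end of the fingers, on their centre line; the grasp point (between the pads) lies 19 mm behind it; z points along the fingers, y is the line along which they close (so a half turn about z gives the same grasp; the last joint's range is limited). The gripper opens to 85 mm and grips with 20 to 120 N. Pads are 22 mm wide; open, the fingers measure 114 mm over their backs; the gripper's body (76 mm by 85 mm) begins 54 mm behind the grasp point. The pads swing forward as they close: fully open they stand 13 mm farther back than shut.
Start: joints at [-1.371, 0.245, 1.558, -0, 1.339, -0.174], TCP at [0.237, -0.605, 0.231] pointing down, gripper open.
Joint ranges: [-3.13, 3.13], [-1.02, 2.26], [0.13, 2.54], [-0.95, 4.09], [0.21, 2.88], [-2.74, 2.74]. Speed limits (rad/s): [2.57, 2.57, 3.14, 3.14, 3.14, 3.14].

## Interface

Orientations are given as a unit quaternion [w, x, y, z].
In Python, from plant import manip gives the robot as it stands.
- The arm moves only by the tool carry_out, never from a script. Its argument "targets" is a list that holds one entry, the list of rows, each a list of 4 numbers: the shift along the tool's x, y, z in m, then the turn about the tool's z in rad. In form: [[[dx, dy, dz, twist], ...]]. A call has 1 to 10 rows; each row is the pose to reach, as a shift and turn from the pose commanded when the call began, along the tool's axes at that moment; what a row does not reach only later rows make up. A row lasts 1/10 s, in which the tool goes at most 50 mm and 8.59 degrees, less where a joint would pass 70% of its speed; a pose out of reach is approached as far as the arm can. A call with a gripper value outside its range is refused whole. "claw" is the closure, from -1 (fully open) to 1 (shut), set as the call begins (left out, the last holds). The fingers move at their own pace and stop on an object; "squeeze" is the grip in N (left out, the last holds). Time passes only in rows, so rows that repeat a pose let the fingers close. It gives the time, the measured TCP pose, the force, the opening and the grip force at its end, in the units of the state.
- manip.get_obs(): the state, without advancing time (a new reading comes with each control period).
- manip.get_image(name): name is "scene" or "side" or "wrist"; returns a dict with "frame" (400x640x3 uint8, red, green, blue), "vertical_fov" (degrees; the focal length in pixels is half the picture's height over the tangent of half this angle, whatever the lens; pixels are square), "cx", "cy" (the principal point, pixels), "dist" ([k1, k2, p1, p2, k3] as OpenCV has them; the pictures are not rectified), "position" and "attitude" of the camera in the world. Camera axes: x right, y down, z forward; pixel columns grow to the right and rows downward; lengths in m; the calibration is good to about 2 mm. A picture is of the moment at which its call begins. There is no depth.
- manip.hand_in(): hands the job in; it is judged then, once.
The state is a dict: "time": time; "joint_pos": joint angles; "joint_vel": joint speeds; "joint_torque": joint torques, N m; "tcp_pos": TCP position; "eef_rot": TCP orientation; "ft_force": force on the tool from outside, world axes, zero at the start; "torque": the same for the moment, N m; "gripper_width": finger opening in m; "finger_force": force on a finger pad.
Only numpy, scipy, OpenCV 4.12 (cv2) and the standard library are available. Lean on these libraries where they do the work, as an engineer would, in place of code of your own. Each camera call takes 0.05 s, during which the arm holds its last target. There are 200 camera calls.

## Working session

There is one attempt and no reset: what is moved stays moved. The work goes in short steps, Python scripts to look and compute and a tool call to move; the robot and the scene stay as the last step left them, time stands still between calls to the robot, and variables do not carry over. Pictures are saved under pics/ and viewed, at most 10 in all, crops included, and the job is handed in when it is done.

Besides the shell and the picture viewer there is one more tool, called after ">>>" as name(argument=value, ...) on one line, values as JSON. carry_out: Moves the arm, as the interface text tells. Its arguments: {"type":"object","properties":{"targets":{"type":"array"},"claw":{"type":"number"},"squeeze":{"type":"number"}},"required":["targets"]}

```bash
mkdir -p pics; cat > h.py <<'E'
import numpy as np,cv2,json
from plant import manip
from scipy.spatial.transform import Rotation as R
def shot(n,f=None):
    im=manip.get_image(n)
    if f: cv2.imwrite(f,cv2.cvtColor(np.asarray(im['frame']),cv2.COLOR_RGB2BGR))
    return im
def rot(q): 
    q=np.asarray(q,float)
    return q if q.shape==(3,3) else R.from_quat([q[1],q[2],q[3],q[0]]).as_matrix()
def K(im):
    f=200/np.tan(np.radians(im['vertical_fov'])/2); return np.array([[f,0,im['cx']],[0,f,im['cy']],[0,0,1.]])
def cast(im,px,z):
    p=cv2.undistortPoints(np.array(px,float).reshape(-1,1,2),K(im),np.array(im['dist'],float)).reshape(-1,2)
    d=np.c_[p,np.ones(len(p))]@rot(im['attitude']).T; o=np.array(im['position'])
    return o+d*((z-o[2])/d[:,2])[:,None]
def hsv(im): return cv2.cvtColor(np.ascontiguousarray(im['frame']),cv2.COLOR_RGB2HSV)
E
python3 - <<'E'
from h import *
a=[]
for n in("scene","side","wrist"):
    im=shot(n,f'pics/{n}0.png'); print(n,im['vertical_fov'],im['position'],im['attitude'],im['dist'])
o=manip.get_obs();print(o)
E
```

```text
scene 55.62516784524824 [ 0.9125483  -0.10250592  0.59230578] [-0.27840983  0.70279502  0.61183032 -0.23287503] [0.01163514 0.         0.         0.         0.        ]
side 47.51325797504924 [0.31517122 0.46213338 0.7116859 ] [ 0.0522642  -0.15330325  0.92545881 -0.34248001] [-0.13111779  0.          0.          0.          0.        ]
wrist 64.34991073750099 [ 0.30387889 -0.57844296  0.37320979] [ 0.11748205  0.8176419  -0.55763428 -0.08187616] [0.01575553 0.         0.         0.         0.        ]
{'time': 0.15, 'joint_pos': array([-1.37110179e+00,  2.45678950e-01,  1.55873342e+00, -1.28581974e-05,
        1.33867868e+00, -1.74109739e-01]), 'joint_vel': array([-0.00174971, -0.00079774, -0.0038843 ,  0.00055832,  0.00042503,
        0.0019476 ]), 'joint_torque': array([-4.04356194e-05, -4.29989755e+01, -3.26550651e+01, -1.45825347e-04,
        3.57376171e-03, -1.27999473e-05]), 'tcp_pos': array([ 0.23726531, -0.60469524,  0.23041758]), 'eef_rot': array([-7.49059268e-04,  9.82584029e-01,  1.85817287e-01, -1.58388703e-05]), 'ft_force': array([ 0.06704962, -0.84753632, -0.84975521]), 'torque': array([0.01795902, 0.00038895, 0.04581782]), 'finger_force': 0.0, 'gripper_width': 0.08538556330695686}
```

View pics/scene0.png

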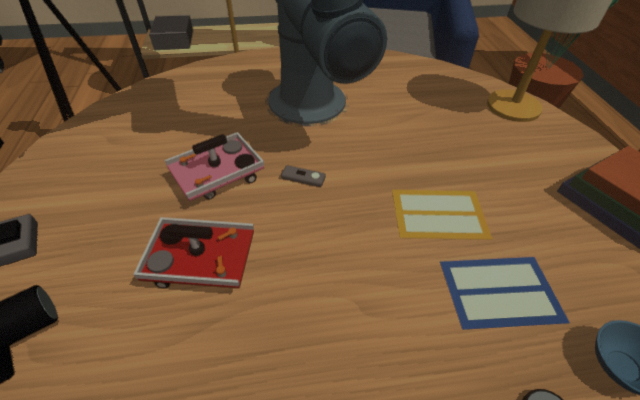

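View pics/side0.png

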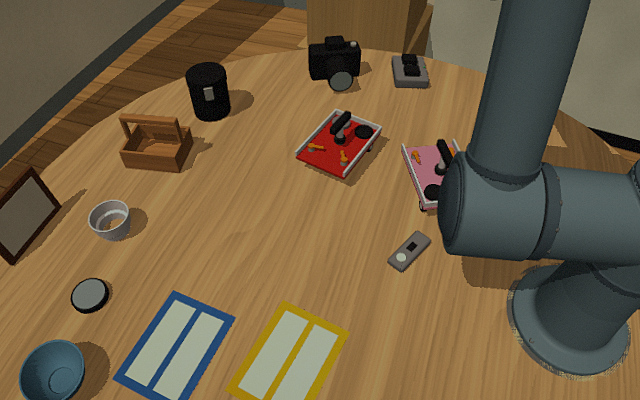

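The scene picture shows the red caddy at (196,252), with its orange castors at (228,234) and (221,267). The pink look-alike is at (213,165), the blue mark at (503,292) and the yellow mark at (440,215). In the side picture red is at (340,145), pink at (435,175), blue at (175,350) and yellow at (290,355).

Candidates: red caddy handle (190,233) against pink caddy handle (210,144). By the description I choose red and check it in a close crop.

```bash
python3 - <<'E'
from h import *
s=shot("scene"); d=shot("side")
c=cv2.cvtColor(s['frame'][205:300,125:265],cv2.COLOR_RGB2BGR); c2=cv2.cvtColor(d['frame'][95:190,280:400],cv2.COLOR_RGB2BGR)
c=cv2.resize(c,None,fx=4,fy=4,interpolation=2);c2=cv2.resize(c2,None,fx=2,fy=4*1.0,interpolation=2)
cv2.imwrite('pics/c1.png',np.hstack([c,c2])[:, :800])
for n,im in(("scene",s),("side",d)):
    h=hsv(im)
    for nm,lo,hi,z in(("blue",(105,120,60),(125,255,255),0.001),("red",(0,200,70),(4,255,255),0.044),("red2",(175,200,70),(180,255,255),0.044),("orange",(8,190,120),(16,255,255),0.056)):
        m=cv2.inRange(h,lo,hi)
        for k in cv2.findContours(m,cv2.RETR_EXTERNAL,cv2.CHAIN_APPROX_NONE)[0]:
            A=cv2.contourArea(k)
            if A<(15 if nm=="orange" else 500): continue
            r=cv2.minAreaRect(k); print(n,nm,A,np.round(r[0]))
            if nm!="orange":
                w=cast(im,k.reshape(-1,2),z)[:,:2]; q=cv2.minAreaRect((w*1000).astype(np.float32)); print("   W",np.round(q[0],1),np.round(q[1],1),round(q[2],1))
            else:
                w=cast(im,k.reshape(-1,2),z)[:,:2]; print("   W",np.round(w.mean(0)*1000,1))
E
```

```text
scene blue 3995.0 [505. 292.]
   W [629.  264.1] [175.6 125. ] 85.8
scene red 2396.5 [201. 251.]
   W [ 504.5 -247.5] [165.   99.8] 76.4
scene orange 73.5 [220. 264.]
   W [ 546.9 -210.6]
scene orange 54.5 [226. 233.]
   W [ 483.2 -200.3]
side blue 4884.0 [174. 348.]
   W [628.4 265.7] [178.6 129.2] 85.7
side red 1692.5 [334. 145.]
   W [ 506.2 -242.1] [169.9 115.3] 77.2
side orange 19.5 [416. 156.]
   W [ 340.7 -250.4]
side orange 43.0 [344. 156.]
   W [ 485.  -198.8]
```

View pics/c1.png

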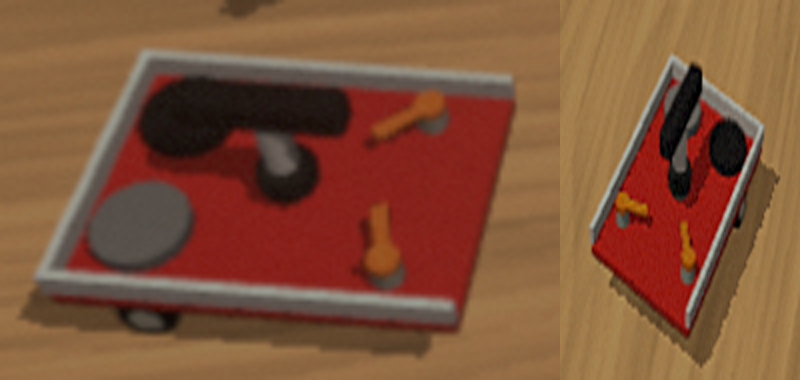

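The crop confirms the red caddy, castor end toward +y. The right castor trails to the left and the left castor trails back and to the right. I'll move above it.

>>> carry_out(targets=[[[0.02,-0.012,0,-0.1],[0.06,-0.037,0,-0.2],[0.1,-0.062,0,-0.3],[0.145,-0.09,0,-0.42],[0.19,-0.118,0,-0.54],[0.235,-0.146,0,-0.66],[0.28,-0.174,0,-0.78],[0.325,-0.202,0,-0.9],[0.36,-0.223,0,-0.97],[0.382,-0.237,0,-0.97]]], claw=-1, squeeze=60)

```text
time: 1.25
tcp_pos: [0.5078, -0.2422, 0.2314]
eef_rot: [0.0, 0.782, 0.624, 0.0]
ft_force: [-0.6, -1.0, -0.3]
gripper_width: 0.0853
finger_force: 0.0
```

```bash
python3 - <<'E'
from h import *
w=shot("wrist",'pics/w1.png'); shot("side",'pics/s1.png'); o=manip.get_obs(); print(o['time'],o['tcp_pos'],o['eef_rot'],w['position'])
E
```

```text
1.35 [ 0.50803546 -0.24182996  0.23123119] [-1.89596143e-04  7.81019551e-01  6.24506460e-01  3.26743628e-04] [ 0.52313385 -0.17179626  0.3743073 ]
```

View pics/w1.png

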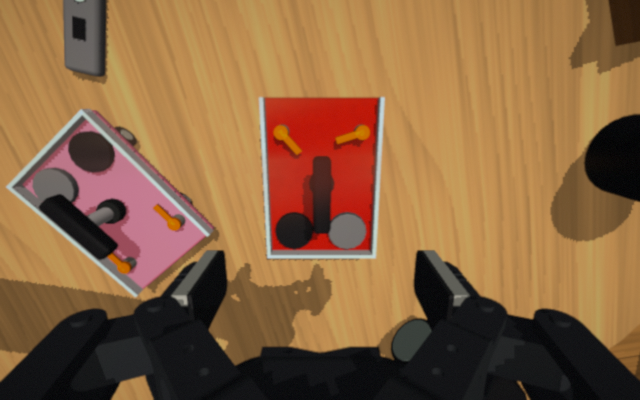

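The wrist picture shows the red caddy centred near (320,178). Its castors are at (285,140) and (355,133), the handle is at about (321,160–233), and the pink caddy is at (115,205).

```bash
python3 - <<'E'
from h import *
w=shot("wrist"); h=hsv(w)
c=cv2.resize(cv2.cvtColor(w['frame'][85:270,245:400],cv2.COLOR_RGB2BGR),None,fx=3.2,fy=3.2,interpolation=2); cv2.imwrite('pics/w1c.png',cv2.convertScaleAbs(c,alpha=1.6,beta=20))
m=cv2.inRange(h,(0,150,60),(5,255,255))|cv2.inRange(h,(175,150,60),(180,255,255)); m[:, :240]=0
k=max(cv2.findContours(m,cv2.RETR_EXTERNAL,cv2.CHAIN_APPROX_NONE)[0],key=cv2.contourArea)
P=cast(w,k.reshape(-1,2),.044)[:,:2]*1000; r=cv2.minAreaRect(P.astype(np.float32)); print("deck",r)
for px in[(321,156),(321,195),(322,233)]: print(px,cast(w,[px],.109)*1000)
rim=[(262,97),(384,97),(377,258),(268,258)]; print(cast(w,rim,.058)*1000)
E
```

```text
deck ((506.70068359375, -248.2945556640625), (164.48422241210938, 111.90785217285156), 77.14445495605469)
(321, 156) [[ 514.53228766 -213.27617788  109.        ]]
(321, 195) [[ 507.06086765 -246.46862239  109.        ]]
(322, 233) [[ 500.1212314 -281.3943777  109.       ]]
[[ 470.6336513  -154.24742603   58.        ]
 [ 583.3971426  -179.7441859    58.        ]
 [ 548.11011004 -344.70165919   58.        ]
 [ 431.34382297 -318.34417073   58.        ]]
```

View pics/w1c.png

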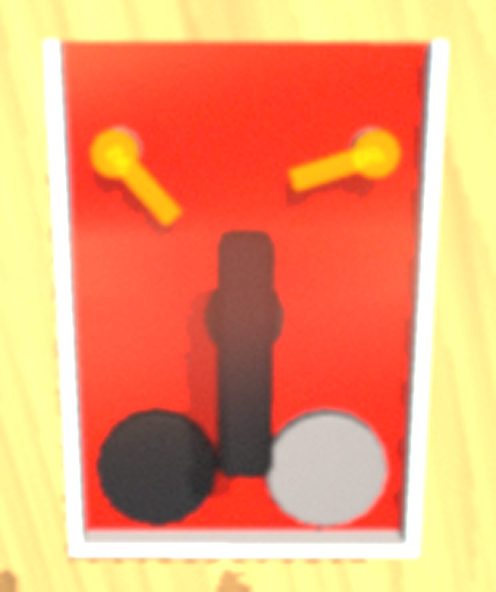

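The bar centre comes out at (507.2, -248.3) mm with heading 77°. The tool is already aligned, so I'll descend and grip.

>>> carry_out(targets=[[[-0.0065,0.0005,0.03,0],[-0.0065,0.0005,0.07,0],[-0.0065,0.0005,0.11,0],[-0.0065,0.0005,0.135,0],[-0.0065,0.0005,0.146,0],[-0.0065,0.0005,0.15,0],[-0.0065,0.0005,0.15,0]]])

```text
time: 2.1
tcp_pos: [0.5057, -0.2524, 0.082]
eef_rot: [0.001, 0.783, 0.622, 0.0]
ft_force: [0.6, -0.6, 0.5]
gripper_width: 0.0854
finger_force: 0.0
```

>>> carry_out(targets=[[[0,0,0,0],[0,0,0,0],[0,0,0,0],[0,0,0,0],[0,0,0,0],[0,0,0,0],[0,0,0,0],[0,0,0,0]]], claw=1, squeeze=50)

```text
time: 2.9
tcp_pos: [0.5057, -0.2515, 0.0814]
eef_rot: [0.0, 0.783, 0.622, 0.0]
ft_force: [1.4, 0.3, -0.3]
gripper_width: 0.015
finger_force: 50.9
```

>>> carry_out(targets=[[[0.003,0,0,0],[0.009,0,0,0],[0.017,0,0,0],[0.026,0,0,0],[0.036,0,0,0],[0.046,0,0,0],[0.056,0,0,0],[0.066,0,0,0],[0.076,0,0,0],[0.086,0,0,0]]])

```text
time: 3.9
tcp_pos: [0.5249, -0.1667, 0.0813]
eef_rot: [-0.0, 0.783, 0.622, -0.0]
ft_force: [-0.2, -1.0, 0.4]
gripper_width: 0.0149
finger_force: 50.8
```

>>> carry_out(targets=[[[0.01,0,0,0],[0.02,0,0,0],[0.03,0,0,0],[0.036,0,0,0],[0.04,0,0,0],[0.04,0,0,0]]])

```text
time: 4.5
tcp_pos: [0.5339, -0.1278, 0.0812]
eef_rot: [-0.0, 0.783, 0.623, 0.0]
ft_force: [1.0, 0.6, 0.5]
gripper_width: 0.015
finger_force: 50.9
```

```bash
cat > m.py <<'E'
from h import *
def deck(n):
    w=shot(n); h=hsv(w)
    m=cv2.inRange(h,(0,150,60),(5,255,255))|cv2.inRange(h,(175,150,60),(180,255,255))
    k=max(cv2.findContours(m,cv2.RETR_EXTERNAL,cv2.CHAIN_APPROX_NONE)[0],key=cv2.contourArea)
    P=cast(w,k.reshape(-1,2),.044)[:,:2]*1000; print(n,"deck",np.round(np.hstack(cv2.minAreaRect(P.astype(np.float32))),1)); return w
if __name__=="__main__":
    w=deck("wrist");s=deck("scene");o=manip.get_obs();q=o['eef_rot'];print(o['time'],o['tcp_pos'],np.degrees(2*np.arctan2(q[2],q[1])),o['ft_force'])
    import sys
    cv2.imwrite(sys.argv[1],cv2.cvtColor(w['frame'],cv2.COLOR_RGB2BGR))
    h=hsv(s);m=cv2.inRange(h,(105,120,60),(125,255,255));k=max(cv2.findContours(m,0,1)[0],key=cv2.contourArea);print(cv2.minAreaRect((cast(s,k.reshape(-1,2),.001)[:,:2]*1000).astype(np.float32)))
E
python3 m.py pics/w2.png
```

```text
wrist deck [ 538.3 -108.   131.5  112.1   77. ]
scene deck [ 531.3 -125.   165.5  103.1   77.1]
4.6 [ 0.53375761 -0.12843762  0.08120492] 76.98758282910589 [0.57989485 0.47822974 0.23063911]
((629.157958984375, 264.3465576171875), (175.02212524414062, 124.80012512207031), 85.78174591064453)
```

View pics/w2.png

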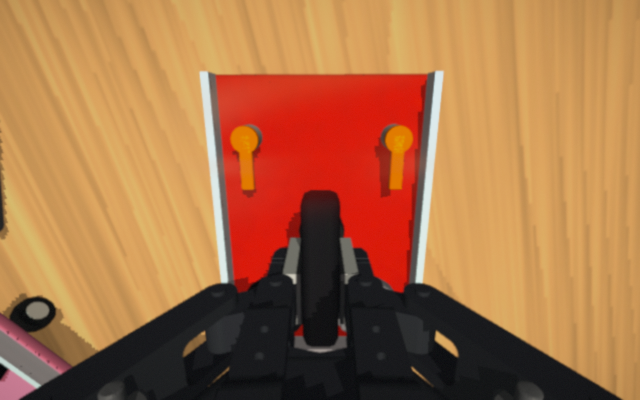

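Both castors now trail straight back (pointers at (247,165) and (397,165)). Next I plan the steering path for the rear axle.

```bash
cat > plan.py <<'E'
from h import *
from scipy.interpolate import BPoly
def plan(C0,h0,C1,h1,tcp,step=10,chunk=10):
    # rear-axle quintic, zero end curvature; TCP rows per call
    u=lambda a:np.array([np.cos(a),np.sin(a)])
    h0,h1=np.radians([h0,h1]); A=np.array(C0)-55*u(h0); B=np.array(C1)-55*u(h1); L=np.linalg.norm(B-A)
    p=BPoly.from_derivatives([0,1],[[A,L*u(h0),0*A],[B,L*u(h1),0*A]])
    n=int(L/step)+1; t=np.linspace(0,1,n+1); v=p(t,1); hd=np.arctan2(v[:,1],v[:,0]); C=p(t)+55*np.array([u(a) for a in hd])
    a0=hd[0]; d=u(a0)@(np.array(tcp)-C0), np.array([np.sin(a0),-np.cos(a0)])@(np.array(tcp)-C0); print("tcp rel caddy (tool x,y)",np.round(d,1))
    T=np.array([C[i]+d[0]*u(hd[i])+d[1]*np.array([np.sin(hd[i]),-np.cos(hd[i])]) for i in range(n+1)])
    for s in range(0,n,chunk):
        e=min(s+chunk,n); a=hd[s]; D=T[s+1:e+1]-T[s]
        print([[round(x@u(a)/1000,4),round(x@[np.sin(a),-np.cos(a)]/1000,4),0,round(-(b-a),3)] for x,b in zip(D,hd[s+1:e+1])])
    print(np.degrees(hd).round(1)[::5])
E
python3 - <<'E'
from plan import *
w=shot("wrist"); g=cast(w,[(216,74),(434,74)],.044)*1000; print("front",g)
b=cast(w,[(321,190),(320,345)],.109)*1000; print("bar",b)
o=manip.get_obs(); q=o['eef_rot'];hd=np.degrees(2*np.arctan2(q[2],q[1])); u=np.array([np.cos(np.radians(hd)),np.sin(np.radians(hd))])
print("centre from front",g.mean(0)[:2]-85*u,"from bar",b.mean(0)[:2],"tcp",o['tcp_pos'])
tcp=o['tcp_pos'][:2]*1000
C=tcp+3.3*u; plan(C,hd,(628.8,265),85.7,tcp)
E
```

```text
front [[498.91649921 -31.62375895  44.        ]
 [611.16891839 -57.65631247  44.        ]]
bar [[ 542.58233352  -88.77612723  109.        ]
 [ 526.40640873 -156.9353757   109.        ]]
centre from front [ 535.88053677 -127.45193801] from bar [ 534.49437112 -122.85575146] tcp [ 0.53372723 -0.12862886  0.08120771]
tcp rel caddy (tool x,y) [-3.3  0. ]
[[np.float64(0.0098), np.float64(0.0001), 0, np.float64(0.002)], [np.float64(0.0196), np.float64(0.0003), 0, np.float64(0.006)], [np.float64(0.0294), np.float64(0.0008), 0, np.float64(0.012)], [np.float64(0.0393), np.float64(0.0014), 0, np.float64(0.021)], [np.float64(0.0491), np.float64(0.0021), 0, np.float64(0.03)], [np.float64(0.0589), np.float64(0.003), 0, np.float64(0.041)], [np.float64(0.0687), np.float64(0.004), 0, np.float64(0.052)], [np.float64(0.0785), np.float64(0.0052), 0, np.float64(0.063)], [np.float64(0.0883), np.float64(0.0064), 0, np.float64(0.074)], [np.float64(0.0981), np.float64(0.0078), 0, np.float64(0.085)]]
[[np.float64(0.0099), np.float64(0.0006), 0, np.float64(0.01)], [np.float64(0.0198), np.float64(0.0012), 0, np
[... 1260 characters left out ...]
loat64(0.0195), np.float64(-0.0023), 0, np.float64(-0.038)], [np.float64(0.0292), np.float64(-0.0037), 0, np.float64(-0.056)], [np.float64(0.0389), np.float64(-0.0053), 0, np.float64(-0.075)], [np.float64(0.0486), np.float64(-0.007), 0, np.float64(-0.092)], [np.float64(0.0582), np.float64(-0.0088), 0, np.float64(-0.108)], [np.float64(0.0679), np.float64(-0.0106), 0, np.float64(-0.122)], [np.float64(0.0775), np.float64(-0.0125), 0, np.float64(-0.133)], [np.float64(0.0872), np.float64(-0.0143), 0, np.float64(-0.142)], [np.float64(0.0968), np.float64(-0.016), 0, np.float64(-0.148)]]
[[np.float64(0.0098), np.float64(-0.0001), 0, np.float64(-0.002)]]
[77.  75.2 72.1 69.9 69.8 72.4 77.1 82.3 85.6]
```

>>> carry_out(targets=[[[0.0098,0.0001,0,0.002],[0.0196,0.0003,0,0.006],[0.0294,0.0008,0,0.012],[0.0393,0.0014,0,0.021],[0.0491,0.0021,0,0.03],[0.0589,0.003,0,0.041],[0.0687,0.004,0,0.052],[0.0785,0.0052,0,0.063],[0.0883,0.0064,0,0.074],[0.0981,0.0078,0,0.085]]])

```text
time: 5.65
tcp_pos: [0.5636, -0.034, 0.0812]
eef_rot: [-0.0, 0.809, 0.588, -0.0]
ft_force: [-1.4, -1.5, 0.3]
gripper_width: 0.0151
finger_force: 50.8
```

>>> carry_out(targets=[[[0.0099,0.0006,0,0.01],[0.0198,0.0012,0,0.019],[0.0297,0.0018,0,0.027],[0.0396,0.0025,0,0.034],[0.0495,0.0031,0,0.039],[0.0595,0.0037,0,0.043],[0.0595,0.0037,0,0.043]]])

```text
time: 6.35
tcp_pos: [0.5859, 0.0222, 0.0814]
eef_rot: [-0.0, 0.821, 0.571, 0.001]
ft_force: [-0.3, 0.2, 0.0]
gripper_width: 0.0152
finger_force: 50.8
```

```bash
python3 m.py pics/w3.png
```

```text
wrist deck [592.8  41.2 131.6 112.2  69.6]
scene deck [583.8  25.2 164.9 103.5  69.7]
6.45 [0.58550076 0.02120022 0.0813601 ] 69.68126175331655 [0.17016925 0.66399053 0.37113347]
((629.1593627929688, 264.3643493652344), (174.9891357421875, 124.56307983398438), 85.8404769897461)
```

View pics/w3.png

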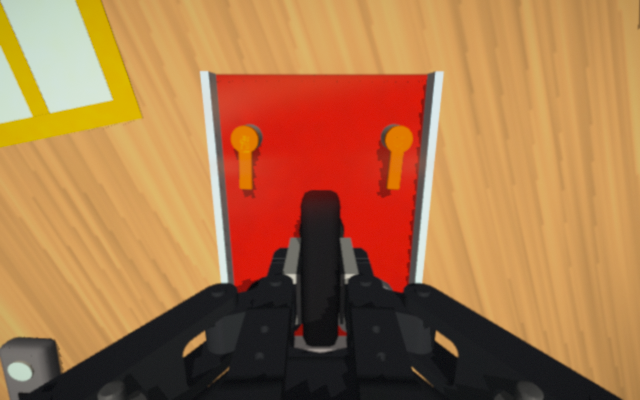

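The pointers are still straight, at (246,165) and (397,165). Only the yellow mark is in view, at top left. I'll replan from here to the blue mark.

```bash
python3 - <<'E'
from plan import *
np.set_printoptions(legacy='1.25')
o=manip.get_obs(); q=o['eef_rot'];hd=np.degrees(2*np.arctan2(q[2],q[1])); u=np.array([np.cos(np.radians(hd)),np.sin(np.radians(hd))])
tcp=o['tcp_pos'][:2]*1000
plan(tcp+3.3*u,hd,(628.8,265),85.7,tcp,step=10)
E
```

```text
tcp rel caddy (tool x,y) [-3.3  0. ]
[[0.0098, -0.0, 0, -0.0], [0.0195, -0.0001, 0, -0.002], [0.0293, -0.0003, 0, -0.004], [0.0391, -0.0005, 0, -0.008], [0.0489, -0.0009, 0, -0.013], [0.0588, -0.0014, 0, -0.02], [0.0686, -0.0021, 0, -0.028], [0.0784, -0.0029, 0, -0.038], [0.0883, -0.0039, 0, -0.05], [0.0981, -0.0051, 0, -0.062]]
[[0.0099, -0.0008, 0, -0.014], [0.0197, -0.0018, 0, -0.03], [0.0295, -0.003, 0, -0.046], [0.0393, -0.0045, 0, -0.064], [0.049, -0.0061, 0, -0.082], [0.0587, -0.008, 0, -0.1], [0.0684, -0.01, 0, -0.119], [0.078, -0.0122, 0, -0.137], [0.0876, -0.0145, 0, -0.155], [0.0971, -0.017, 0, -0.171]]
[[0.0098, -0.0008, 0, -0.015], [0.0195, -0.0017, 0, -0.027], [0.0293, -0.0025, 0, -0.037], [0.039, -0.0032, 0, -0.044], [0.0488, -0.0038, 0, -0.046]]
[69.7 70.5 73.3 77.9 83.1 85.7]
```

>>> carry_out(targets=[[[0.0098,0,0,0],[0.0195,-0.0001,0,-0.002],[0.0293,-0.0003,0,-0.004],[0.0391,-0.0005,0,-0.008],[0.0489,-0.0009,0,-0.013],[0.0588,-0.0014,0,-0.02],[0.0686,-0.0021,0,-0.028],[0.0784,-0.0029,0,-0.038],[0.0883,-0.0039,0,-0.05],[0.0981,-0.0051,0,-0.062]]])

```text
time: 7.45
tcp_pos: [0.6148, 0.1152, 0.0813]
eef_rot: [0.0, 0.802, 0.597, 0.0]
ft_force: [-0.1, -2.7, 0.7]
gripper_width: 0.0151
finger_force: 50.8
```

>>> carry_out(targets=[[[0.0099,-0.0008,0,-0.014],[0.0197,-0.0018,0,-0.03],[0.0197,-0.0018,0,-0.03]]])

```text
time: 7.75
tcp_pos: [0.6188, 0.1355, 0.0814]
eef_rot: [-0.0, 0.793, 0.609, 0.001]
ft_force: [-0.1, 1.0, -0.0]
gripper_width: 0.0153
finger_force: 50.8
```

```bash
python3 m.py pics/w4.png; python3 - <<'E'
from plan import *
np.set_printoptions(legacy='1.25')
w=shot("wrist")
m=cv2.inRange(hsv(w),(105,120,50),(125,255,255));n,l,s,c=cv2.connectedComponentsWithStats(m)
for i in range(1,n):
    if s[i,4]>300: print(s[i],c[i])
o=manip.get_obs(); q=o['eef_rot'];hd=np.degrees(2*np.arctan2(q[2],q[1])); u=np.array([np.cos(np.radians(hd)),np.sin(np.radians(hd))])
tcp=o['tcp_pos'][:2]*1000
plan(tcp+3.3*u,hd,(628.8,265),85.7,tcp,step=10)
E
```

```text
wrist deck [623.9 155.2 131.6 112.1  75. ]
scene deck [616.6 139.  161.3 103.7  75.1]
7.85 [0.61860489 0.13438843 0.0812986 ] 74.95481573663302 [1.03517231 1.15828065 0.87406096]
((629.4965209960938, 271.763427734375), (160.1732635498047, 125.64899444580078), 85.6536636352539)
[ 174    0   42   91 1644] [194.64416058  36.47384428]
[ 271    0   31   73 1254] [286.82695375  34.89952153]
[ 364    0   30   73 1585] [379.26119874  35.11041009]
tcp rel caddy (tool x,y) [-3.3 -0. ]
[[0.0098, -0.0003, 0, -0.005], [0.0196, -0.0012, 0, -0.02], [0.0294, -0.0025, 0, -0.04], [0.0392, -0.0042, 0, -0.063], [0.0489, -0.0062, 0, -0.087], [0.0585, -0.0084, 0, -0.111], [0.0682, -0.0107, 0, -0.132], [0.0778, -0.013, 0, -0.151], [0.0874, -0.0153, 0, -0.166], [0.097, -0.0175, 0, -0.176]]
[[0.0098, -0.0004, 0, -0.007], [0.0197, -0.0007, 0, -0.011], [0.0295, -0.0008, 0, -0.012]]
[74.9 79.9 85. ]
```

View pics/w4.png

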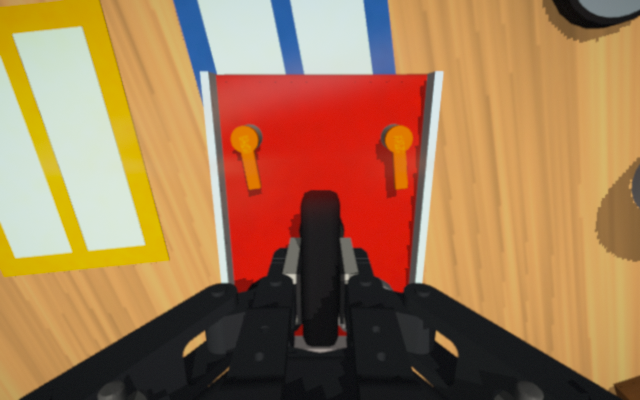

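The blue mark lies straight ahead: left border (190,40), centre line (287,35), right border (379,35). The yellow mark is to the left. I'll fit its centre line in the world frame.

```bash
python3 - <<'E'
from plan import *
np.set_printoptions(legacy='1.25')
w=shot("wrist")
m=cv2.inRange(hsv(w),(105,120,50),(125,255,255))
def edge(r0,xl,xr,side):
    pts=[]
    for r in range(4,64,3):
        x=np.where(m[r,xl:xr])[0]+xl; pts.append((x.min()-.5 if side<0 else x.max()+.5,r))
    P=cast(w,pts,.001)[:,:2]*1000; f=np.polyfit(P[:,1],P[:,0],1); return f[0],np.polyval(f,265),np.degrees(np.arctan2(1,f[0]))
for a in[(0,165,225,-1),(0,265,305,-1),(0,265,305,1),(0,355,400,1)]: print(edge(*a))
E
```

```text
(0.0800544629969004, 563.5517018658223, 85.42297809786011)
(0.06888633316461822, 622.5993895016293, 86.05932923238507)
(0.08014391803908019, 633.6789482943971, 85.41788537578569)
(0.08917822357095537, 693.1356956161306, 84.90394486110169)
```

The wrist view gives the mark's x as 628.3 mm at y=265 and a heading of 85.6°, which agrees with the plan. I'll continue.

>>> carry_out(targets=[[[0.0098,-0.0003,0,-0.005],[0.0196,-0.0012,0,-0.02],[0.0294,-0.0025,0,-0.04],[0.0392,-0.0042,0,-0.063],[0.0489,-0.0062,0,-0.087],[0.0585,-0.0084,0,-0.111],[0.0682,-0.0107,0,-0.132],[0.0778,-0.013,0,-0.151],[0.0874,-0.0153,0,-0.166],[0.097,-0.0175,0,-0.176]]])

```text
time: 8.95
tcp_pos: [0.6268, 0.2328, 0.0812]
eef_rot: [-0.0, 0.737, 0.676, -0.0]
ft_force: [-0.0, -2.1, 0.7]
gripper_width: 0.0151
finger_force: 50.8
```

>>> carry_out(targets=[[[0.008,-0.0003,0,-0.006],[0.015,-0.0005,0,-0.01],[0.02,-0.0006,0,-0.012],[0.02,-0.0006,0,-0.012],[0.02,-0.0006,0,-0.012]]])

```text
time: 9.45
tcp_pos: [0.6279, 0.2523, 0.0812]
eef_rot: [-0.0, 0.733, 0.68, 0.0]
ft_force: [-0.6, 0.3, 0.3]
gripper_width: 0.0148
finger_force: 50.8
```

```bash
python3 m.py pics/w5.png; python3 - <<'E'
from h import *
shot("side","pics/s5.png"); shot("scene","pics/sc5.png")
w=shot("wrist"); m=cv2.inRange(hsv(w),(105,120,50),(125,255,255));n,l,s,c=cv2.connectedComponentsWithStats(m)
for i in range(1,n):
    if s[i,4]>60: print(s[i],c[i])
E
```

```text
wrist deck [629.3 272.6 131.5 112.1  85.7]
scene deck [625.4 258.4 157.2 105.1  85.4]
9.55 [0.62788803 0.25190852 0.08123009] 85.68146113160321 [-1.28455208  1.02935315  0.14742334]
((683.677734375, 259.95440673828125), (175.3780975341797, 15.942331314086914), 85.69922637939453)
[ 220   54  200   19 3657] [319.71369975  62.80311731]
```

View pics/w5.png

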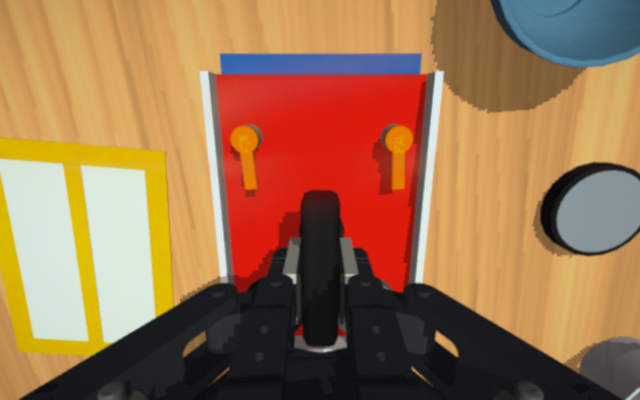

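The blue front strip shows evenly ahead of the deck, from (220,54) to (420,54), with the deck edge at row 73. I'll measure how far there is left to go.

```bash
python3 - <<'E'
from h import *
w=shot("wrist"); m=cv2.inRange(hsv(w),(105,120,50),(125,255,255)); h=hsv(w)
r=cv2.inRange(h,(0,150,60),(5,255,255))|cv2.inRange(h,(175,150,60),(180,255,255))
def fe(M,cols): return np.array([(c,np.where(M[:,c])[0].min()-.5) for c in cols],float)
A=cast(w,fe(m,range(230,410,10)),.001)[:,:2]*1000; B=cast(w,fe(r,range(235,420,10)),.044)[:,:2]*1000
x=m[54:66]; c=[(np.where(q)[0].min()-.5,np.where(q)[0].max()+.5) for q in x]; rows=np.arange(54,66)
L=cast(w,[(a[0],y) for a,y in zip(c,rows)],.001)[:,:2]*1000;Rr=cast(w,[(a[1],y) for a,y in zip(c,rows)],.001)[:,:2]*1000
q=w and cast(w,[(216.,74),(434.,74)],.044)[:,:2]*1000
a=np.radians(85.7);u=np.array([np.cos(a),np.sin(a)]);v=np.array([np.sin(a),-np.cos(a)])
t=manip.get_obs()['tcp_pos'][:2]*1000
print("along: mark",A@u-t@u,"deck",B@u-t@u); print("lat: mark L,R",(L@v-t@v).round(1),(Rr@v-t@v).round(1),"deck",(q@v-t@v).round(1))
E
```

```text
along: mark [102.33793219 102.35357114 102.3666459  102.37714699 102.38506625
 102.39039686 102.39313333 102.39327156 102.3908088  102.38574367
 102.37807619 102.36780772 102.35494102 101.74936552 101.73138391
 102.30079963 102.27759487 102.25182605] deck [86.35165595 86.36150484 86.36951309 86.37567436 86.37998326 86.3824354
 86.38302732 86.3817566  86.37862177 86.3736224  86.36675901 86.35803314
 86.34744734 86.33500512 86.32071099 86.30457042 86.28658988 86.26677677
 86.24513943]
lat: mark L,R [-65.4 -65.5 -64.9 -65.  -65.  -65.1 -65.1 -65.2 -65.2 -65.3 -65.3 -65.4] [63.3 63.4 63.4 63.5 63.6 63.6 63.7 63.7 63.8 63.8 63.9 63.3] deck [-55.7  59.5]
```

I'll go forward 10.5 mm more, then release and retract.

>>> carry_out(targets=[[[0.004,0,0,0],[0.008,0,0,0],[0.0105,0,0,0],[0.0105,0,0,0],[0.0105,0,0,0],[0.0105,0,0,0]]])

```text
time: 10.35
tcp_pos: [0.6288, 0.2626, 0.0813]
eef_rot: [-0.0, 0.733, 0.68, 0.0]
ft_force: [-1.8, 1.0, 0.4]
gripper_width: 0.0151
finger_force: 50.8
```

>>> carry_out(targets=[[[0,0,0,0],[0,0,0,0],[0,0,0,0],[0,0,0,0],[0,0,0,0],[0,0,0,0],[0,0,0,0],[0,0,0,0]]], claw=-1)

```text
time: 11.15
tcp_pos: [0.6288, 0.2624, 0.0813]
eef_rot: [-0.0, 0.733, 0.68, -0.0]
ft_force: [-0.2, 0.7, 0.2]
gripper_width: 0.0853
finger_force: 0.0
```

>>> carry_out(targets=[[[0,0,-0.01,0],[0,0,-0.03,0],[0,0,-0.06,0],[0,0,-0.1,0],[0,0,-0.14,0],[0,0,-0.16,0],[0,0,-0.16,0],[0,0,-0.16,0]]])

```text
time: 11.95
tcp_pos: [0.6287, 0.2624, 0.2416]
eef_rot: [0.0, 0.733, 0.68, 0.0]
ft_force: [-0.5, 0.5, -0.3]
gripper_width: 0.0856
finger_force: 0.0
```

```bash
python3 m.py pics/w6.png
```

```text
wrist deck [628.7 266.3 164.8 111.8  85.7]
scene deck [626.2 268.7 156.6 105.3  85.5]
12.05 [0.62784431 0.26218633 0.23921843] 85.70021723310352 [-0.43937767 -0.77203037  0.03217933]
((683.696044921875, 259.953369140625), (175.38377380371094, 15.849895477294922), 85.7457046508789)
```

View pics/w6.png

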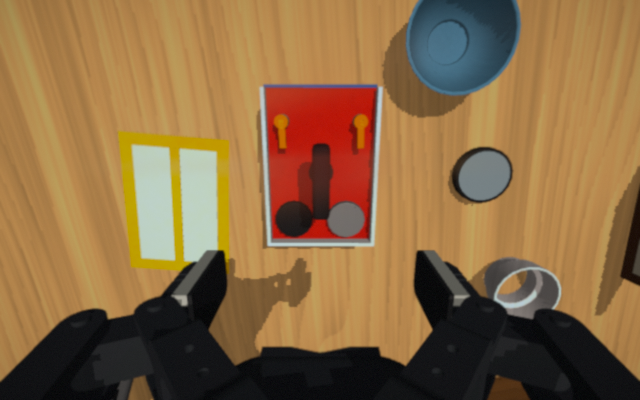

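The picture shows the caddy at (320,165) covering the blue mark. Its centre is within about 1 mm of the mark's, the heading is 85.7°, the castors are straight and the gripper is clear.

```bash
python3 -c "
from plant import manip
print(manip.hand_in())"
```

```text
the job is handed in; nothing more can be done
None
```

The red caddy is parked on the blue mark, centred within about 1 mm and lengthwise square to it. Both castors were trailing straight well before the mark. I let go, raised the gripper clear and handed the job in at about 12 s; the hand-in gave no verdict.

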